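# Line up reagent containers by height on the dispensing row

### The arm

A 7-joint arm with a two-finger parallel gripper is mounted at the origin on a cart in front of the work surface, level with it; the furniture and walls round the work are solid. World frame = base frame: x ahead of the robot, y to its left, z up, the work surface at z = 0. Lengths are in m, angles in rad, forces in N, time in s.
With the tool pointing down it reaches from about 0.35 to 0.9 m from the base axis. Payload 8.1 kg.
Tool frame: the origin (TCP) lies on the centre line of the jaws, within the pads' length; the fingertips stand 14 mm ahead of it and the grasp point (between the pads) lies 5 mm behind it; z points along the fingers, y is the direction in which the jaws open and shut (so a half turn about z gives the same grasp; the last joint's range is limited). The gripper opens to 92 mm and grips with 3 to 60 N. Pads are 19 mm wide; open, the fingers measure 130 mm over their backs; the gripper's body (75 mm by 190 mm) begins 47 mm behind the grasp point.
Start: joints at [-1.399, 0.434, 0.025, 1.573, -0.012, 1.134, -0.075], TCP at [0.17, 0.602, 0.241] pointing down, gripper open.
Joint ranges: [-2.62, 2.62], [-0.44, 2.09], [-1.27, 1.32], [0.08, 2.57], [-1.32, 4.46], [0.12, 2], [-2.74, 2.74]. Speed limits (rad/s): [2.22, 2.22, 3.01, 3.01, 3.14, 3.14, 3.14].

### API

Orientations are given as a rotation vector (axis times angle).
In Python, from cell import observe, eyes, arm gives the robot as it stands.
- The arm moves only by the tool step_arm, never from a script. Its argument "series" is a list that holds one entry, the list of rows, each a list of 5 numbers: the finger opening in m, from 0 to 0.0918, then the shift along the world's x, y, z in m, then the turn about the world's z in degrees. In form: [[[hand, dx, dy, dz, spin], ...]]. A call has 1 to 20 rows; each row is the pose to reach, as a shift and turn from the pose measured when the call began; what a row does not reach only later rows make up. A row lasts 1/12 s, in which the tool goes at most 41.7 mm and 7.16 degrees, less where a joint would pass 70% of its speed; a pose out of reach is approached as far as the arm can. A call with a gripper value outside its range is refused whole. The fingers move at their own pace and stop on an object; "squeeze" is the grip in N (left out, the last holds). Time passes only in rows, so rows that repeat a pose let the fingers close. It gives the time, the measured TCP pose, the force and the opening at its end, in the units of the state.
- observe(): the state, without advancing time (a new reading comes with each control period).
- eyes.get_image(name): name is "side" or "top"; returns (picture, depth): 384x512x3 uint8, red, green, blue; 384x512 float32, m along the optical axis (not along the pixel's ray), 0 where there is no reading.
- eyes.camera_params(name): a dict with "intrinsics" (3x3 intrinsics, pixels), "position" and "attitude" of the camera in the world. Camera axes: x right, y down, z forward; pixel columns grow to the right and rows downward; lengths in m; the calibration is good to about 2 mm. A picture is of the moment at which its call begins. camera_params takes no time and is no camera call.
- arm.sign_off(): hands the job in, once; it reports no verdict.
The state is a dict: "clock": time; "joints": joint angles; "dq": joint speeds; "joint_efforts": joint torques, N m; "position": TCP position; "ee_rot": TCP orientation; "force": force on the tool from outside, world axes, zero at the start; "ft_torque": the same for the moment, N m; "width": opening from 0.0 (shut) to 1.0 (fully open).
Only numpy, scipy, OpenCV 4.12 (cv2) and the standard library are available. Lean on these libraries where they do the work, as an engineer would, in place of code of your own. Each camera call takes 0.05 s, during which the arm holds its last target.

### The job

Line the four containers up by height on the row of black pads: the tallest on the pad next to the red end block, then one on each pad, descending to the shortest beside the grey block. Set each down gently, upright and centred on its pad, and leave the lab timer where it lies.

Things in the scene. Friction and masses are not known exactly. Their poses are not given: they have to be found in the camera images.
- tall_bottle: The tallest container: translucent grey-white open reagent bottle with an orange mark on one side of its label, 128 mm high, body 58 mm across up to 100 mm, then a neck 43 mm across. About 0.18 kg. Loose, standing upright; origin at the centre of its underside, z up. Rigid and round: any grasp direction will do.
- small_bottle: The second tallest: translucent grey-white open reagent bottle without orange, smaller and slimmer, 104 mm high, body 49 mm across up to 80 mm, then a neck 40 mm across. About 0.09 kg. Loose, standing upright; origin at the centre of its underside, z up. Rigid and round: any grasp direction will do.
- beaker: The third tallest: wide clear straight-sided beaker, 85 mm high, about 61 mm across over its whole height. About 0.06 kg; solid inside, so hold it round the outside. Loose, standing upright; origin at the centre of its underside, z up. Rigid and round: any grasp direction will do.
- dark_vial: The shortest: black vial, 53 mm high, body 29 mm across up to about 35 mm. About 0.03 kg. Loose, standing upright; origin at the centre of its underside, z up. Rigid and round: any grasp direction will do.
- pad_1: Pad at the left end of the row (seen from the robot): flat round black rubber pad with two thin grey rings, 76 mm across, 3 mm thick, fixed on the white base strip; origin at the centre of its underside (4 mm above the worktop), so a container set on it stands 7 mm above the worktop. 
- pad_2: Second pad from the left, like pad_1. The four identical pads stand in one straight row, 85 mm apart, on a white strip (96 mm deep, 372 mm long) with a 10 mm high aluminium lip along its far edge, 51 mm behind the line of pads. 
- pad_3: Third pad from the left, like pad_1 in every way.
- pad_4: Pad at the right end of the row, like pad_1 in every way.
- red_stop: Red plastic end block, 80 x 16 x 12 mm, fixed across one end of the row, 48 mm beyond the centre of the last pad (left or right end; it changes). It marks the end for the tallest. A like block in grey closes the other end. Origin at the centre of its underside, 4 mm above the worktop.
- lab_timer: White lab timer with a green and a red button, 70 x 62 x 18 mm, lying to the left of the work; origin at the centre of its underside. To be left alone. Beyond it, left of y = 0.26 and from x = 0.47 on, stands a 0.45 m high machine: keep the arm clear of it.
Things that resemble listed ones, but are neither listed nor needed, are in the scene too. What is shaped like the pad_1 but orange is not meant.

How it is judged:
By the outcome, as a careful person would: the job done as asked, in the order asked, and still so for the second after the job is handed in, with the robot touching nothing.
It also fails if it takes over 96 s, if anything falls off the work surface, if the arm or the gripper's body presses on something with over 40 N, if the wrist force passes 120 N, or if a joint passes its speed limit or range.

## Working session

There is one attempt and no reset: what is moved stays moved. The work goes in short steps, Python scripts to look and compute and a tool call to move; the robot and the scene stay as the last step left them, time stands still between calls to the robot, and variables do not carry over. Pictures are saved under pics/ and viewed, and the job is handed in when it is done.

Besides the shell and the picture viewer there is one more tool, called after "Request:" as name([rows], argument=value, ...), one row to a line, values as JSON. step_arm: Moves the arm, as the interface text tells. Its arguments: {"type":"object","properties":{"series":{"type":"array"},"squeeze":{"type":"number"}},"required":["series"]}

```bash
mkdir -p pics; ls; python3 - <<'E'
from cell import observe, eyes, arm
import cv2,numpy as np
print(observe())
for n in("top","side"):
    im,d=eyes.get_image(n); p=eyes.camera_params(n); print(n,p)
    cv2.imwrite(f"pics/{n}0.png",im[:,:,::-1]); np.savez(f"{n}0.npz",im=im,d=d,K=p["intrinsics"],p=p["position"],a=p["attitude"])
E
```

```text
pics
{'clock': 0.0, 'joints': array([-1.39863059,  0.43524642,  0.02498409,  1.57408983, -0.01158589,
        1.13399715, -0.07504299]), 'dq': array([-0.0044292 , -0.00033977,  0.00069336,  0.00058617, -0.00031159,
        0.00088339, -0.00023183]), 'joint_efforts': array([ 1.70365252e-04, -6.67864609e+01,  9.84794386e-01, -3.14452565e+01,
       -6.07695244e-02,  4.29816486e-02,  1.53826068e-04]), 'position': array([0.16950757, 0.60106915, 0.23993334]), 'ee_rot': array([-4.30262926e-01, -3.11193141e+00,  2.50535948e-03]), 'force': array([0.51882332, 0.06988766, 0.63689272]), 'ft_torque': array([ 0.00202696,  0.02926204, -0.01726574]), 'width': 0.9995545675555864}
top {'intrinsics': array([[400.08953966,   0.        , 256.11233294],
       [  0.        , 400.08953966, 197.00661829],
       [  0.        ,   0.        ,   1.        ]]), 'position': array([0.30901382, 0.0275171 , 1.24457183]), 'attitude': array([-2.11653484,  2.11385132, -0.19867764])}
side {'intrinsics': array([[443.0236988 ,   0.        , 262.80677196],
       [  0.        , 443.0236988 , 191.42863195],
       [  0.        ,   0.        ,   1.        ]]), 'position': array([ 0.17620836, -0.44184473,  0.9899143 ]), 'attitude': array([-2.47339261,  0.8397843 , -0.2522555 ])}
```

View pics/top0.png

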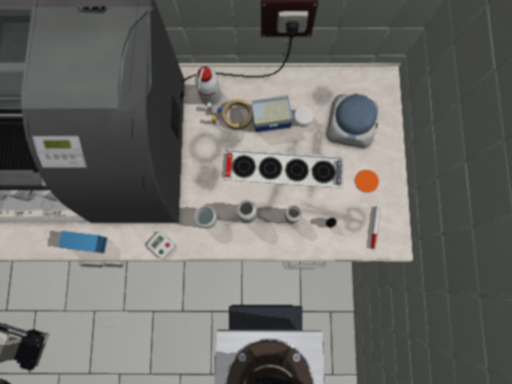

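View pics/side0.png

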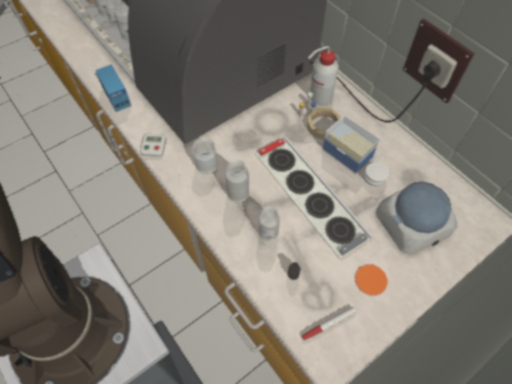

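```bash
cat > h.py <<'E'
import numpy as np,cv2
from scipy.spatial.transform import Rotation as R
def load(f):
    z=np.load(f); return {k:z[k] for k in z}
def cloud(z):
    K=z['K'];d=z['d'];v,u=np.mgrid[0:d.shape[0],0:d.shape[1]]
    c=np.stack([(u-K[0,2])/K[0,0]*d,(v-K[1,2])/K[1,1]*d,d],-1)
    P=c@R.from_rotvec(z['a']).as_matrix().T+z['p']; P[d==0]=np.nan
    return P
def ray(z,u,v,h):
    K=z['K'];c=np.array([(u-K[0,2])/K[0,0],(v-K[1,2])/K[1,1],1]);w=R.from_rotvec(z['a']).as_matrix()@c
    return z['p']+w*(h-z['p'][2])/w[2]
def proj(z,X):
    r=cv2.projectPoints(np.atleast_2d(np.float64(X)),*pr(z),z['K'],None)[0]; return r[:,0]
def pr(z):
    M=R.from_rotvec(z['a']).as_matrix().T; return cv2.Rodrigues(M)[0],-M@z['p']
E
python3 - <<'E'
from h import *
t=load('top0.npz');s=load('side0.npz')
cv2.imwrite('pics/tz.png',cv2.resize(t['im'][140:240,185:385,::-1],None,fx=4,fy=4,interpolation=cv2.INTER_CUBIC))
cv2.imwrite('pics/sz.png',cv2.resize(s['im'][125:290,180:380,::-1],None,fx=3.6,fy=3.6,interpolation=cv2.INTER_CUBIC))
for n,z in(('t',t),('s',s)):
    P=cloud(z)
    print(n,(z['d']==0).mean())
    m=(P[...,2]>.025)&(P[...,2]<.16)&(P[...,0]>.3)&(P[...,0]<.56)&(P[...,1]<.3)
    k,l,st,c=cv2.connectedComponentsWithStats(m.astype(np.uint8))
    for i in range(1,k):
        if st[i,4]>8:
            q=P[l==i]; print(st[i],q.min(0).round(3),q.max(0).round(3),np.median(q,0).round(3))
E
```

```text
t 0.004063924153645833
[161 185  19  37 364] [0.473 0.276 0.025] [0.56 0.3  0.16] [0.506 0.278 0.095]
[ 413  185   27   95 1761] [ 0.302 -0.452  0.025] [ 0.56  -0.445  0.16 ] [ 0.427 -0.449  0.098]
[237 201  20  23 360] [0.469 0.037 0.026] [0.525 0.093 0.13 ] [0.497 0.065 0.094]
[195 206  22  22 179] [0.453 0.159 0.025] [0.513 0.219 0.089] [0.482 0.188 0.068]
[285 206  17  18 176] [ 0.467 -0.095  0.025] [ 0.516 -0.049  0.106] [ 0.482 -0.07   0.08 ]
[327 218  10  10  76] [ 0.456 -0.205  0.026] [ 0.483 -0.179  0.058] [ 0.469 -0.191  0.038]
s 0.023478190104166668
[ 179   93   31   48 1035] [0.474 0.277 0.025] [0.56 0.3  0.16] [0.516 0.281 0.095]
[192 138  25  32 613] [0.455 0.16  0.025] [0.516 0.224 0.09 ] [0.485 0.187 0.059]
[225 159  24  40 793] [0.471 0.037 0.025] [0.528 0.097 0.132] [0.493 0.053 0.091]
[259 206  21  33 549] [ 0.468 -0.096  0.025] [ 0.517 -0.046  0.107] [ 0.488 -0.079  0.075]
[288 262  12  14 140] [ 0.458 -0.205  0.025] [ 0.487 -0.176  0.058] [ 0.469 -0.193  0.04 ]
```

View pics/tz.png

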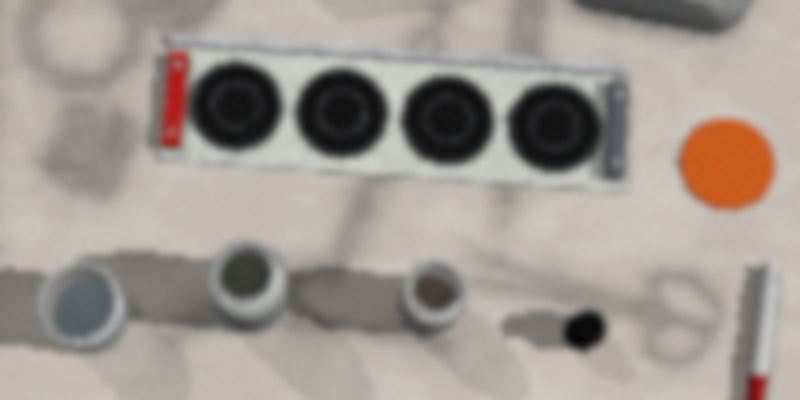

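View pics/sz.png

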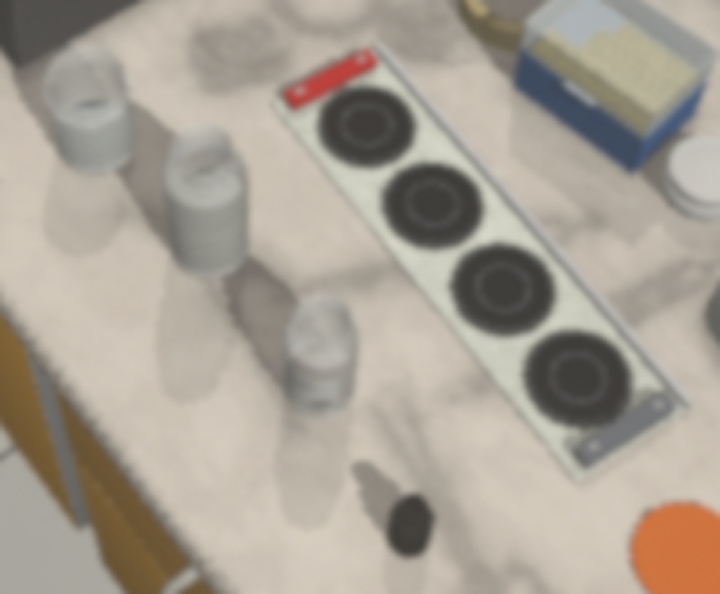

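```bash
cat > m.py <<'E'
from h import *
from scipy.optimize import least_squares
def circ(q,r):
    f=lambda c:np.hypot(q[:,0]-c[0],q[:,1]-c[1])-r
    return least_squares(f,q[:,:2].mean(0),loss='soft_l1',f_scale=.002)
def obj(zs,c0,zlo,zhi,r):
    for z in zs:
        P=cloud(z); m=(P[...,2]>zlo)&(P[...,2]<zhi)&(np.hypot(P[...,0]-c0[0],P[...,1]-c0[1])<r+.012)&(np.hypot(P[...,0]-c0[0],P[...,1]-c0[1])>r-.008)
        q=P[m]; s=circ(q,r); print(len(q),s.x.round(4),'rms',np.sqrt(np.mean(s.fun**2)).round(4), 'topmax',q[:,2].max().round(3))
E
python3 - <<'E'
from m import *
t=load('top0.npz');s=load('side0.npz')
for n,c,lo,hi,r in(('beaker',(.485,.189),.02,.088,.0305),('tall',(.499,.066),.02,.095,.029),('small',(.492,-.072),.015,.078,.0245),('vial',(.471,-.191),.01,.034,.0145)):
    print(n); obj((t,s),c,lo,hi,r)
for z in(t,s):
    P=cloud(z); g=z['im'].max(-1); m=((g<(75 if z is t else 95))&(P[...,0]>.54)&(P[...,0]<.68)&(P[...,1]>-.25)&(P[...,1]<.16)&(P[...,2]<.025)).astype(np.uint8)
    m=cv2.morphologyEx(m,cv2.MORPH_CLOSE,np.ones((5,5)));k,l,st,_=cv2.connectedComponentsWithStats(m)
    for i in range(1,k):
        if st[i,4]>200:
            c,_=cv2.findContours((l==i).astype(np.uint8),0,1);e=cv2.fitEllipse(c[0]); print(np.round(e[0],2),np.round(e[1],1),ray(z,*e[0],.0065)[:2].round(4),np.nanmedian(P[l==i],0).round(4))
E
```

```text
beaker
192 [0.4832 0.1885] rms 0.0021 topmax 0.088
646 [0.4859 0.1918] rms 0.002 topmax 0.088
tall
91 [0.4976 0.0647] rms 0.0025 topmax 0.095
440 [0.5004 0.0676] rms 0.0011 topmax 0.095
small
112 [ 0.4908 -0.0729] rms 0.0027 topmax 0.078
316 [ 0.4931 -0.0706] rms 0.0009 topmax 0.078
vial
20 [ 0.4718 -0.1938] rms 0.0011 topmax 0.034
51 [ 0.4731 -0.1901] rms 0.0007 topmax 0.034
[257.25 167.53] [19.2 53.1] [0.6501 0.0343] [0.6515 0.0255 0.006 ]
[296.47 169.62] [19.7 21.1] [ 0.6432 -0.091 ] [ 0.643  -0.0905  0.006 ]
[323.41 171.51] [19.6 22.1] [ 0.6369 -0.1768] [ 0.6364 -0.1767  0.006 ]
[290.99 172.31] [21.2 57.9] [0.6513 0.0318] [0.6515 0.0211 0.0078]
[319.24 204.94] [22.4 26.4] [ 0.6446 -0.0898] [ 0.644  -0.0903  0.0078]
[340.36 230.09] [23.8 28.3] [ 0.6386 -0.1755] [ 0.638  -0.1752  0.0078]
```

```bash
python3 - <<'E'
from m import *
t=load('top0.npz');s=load('side0.npz')
# fit row: maximise match of rendered dark disks to image (dark inside, light just outside)
for z in(t,s):
    g=cv2.cvtColor(z['im'],cv2.COLOR_RGB2GRAY).astype(np.float32)
    a=np.linspace(0,2*np.pi,72,endpoint=False)
    def edge(p):
        r=[]
        d=np.array([np.sin(p[2]),-np.cos(p[2])])
        for i in range(4):
            c=p[:2]+(i-1.5)*.085*d
            for R_ in (.0345,.0365,.0395,.0415):
                X=np.c_[c[0]+R_*np.cos(a),c[1]+R_*np.sin(a),np.full(72,.007)]
                u=proj(z,X).astype(np.float32)
                v=cv2.remap(g,u[None,:,0],u[None,:,1],cv2.INTER_CUBIC)[0]
                r.append(v*(1 if R_<.038 else -1))
        return np.concatenate(r)
    from scipy.optimize import minimize
    best=minimize(lambda p:edge(p).sum()/1000,[.644,-.049,-.07],method='Nelder-Mead',options=dict(initial_simplex=np.array([[.644,-.049,-.07],[.648,-.049,-.07],[.644,-.045,-.07],[.644,-.049,-.04]])))
    p=best.x;d=np.array([np.sin(p[2]),-np.cos(p[2])]);print(p,best.fun)
    for i in range(4):print(i+1,(p[:2]+(i-1.5)*.085*d).round(4))
E
```

```text
[ 0.64611836 -0.04859527 -0.07148298] -44.10361862182617
1 [0.6552 0.0786]
2 [ 0.6492 -0.0062]
3 [ 0.6431 -0.091 ]
4 [ 0.637  -0.1758]
[ 0.6474413  -0.04736411 -0.07170307] -39.175880432128906
1 [0.6566 0.0798]
2 [ 0.6505 -0.005 ]
3 [ 0.6444 -0.0898]
4 [ 0.6383 -0.1745]
```

```bash
python3 - <<'E'
from m import *
for f in('top0.npz','side0.npz'):
    P=cloud(load(f)); 
    m=(P[...,2]>.02)&(P[...,2]<.3)&(P[...,0]>.66)&(P[...,0]<.95)&(P[...,1]>-.4)&(P[...,1]<.25)
    k,l,st,c=cv2.connectedComponentsWithStats(m.astype(np.uint8))
    for i in range(1,k):
        if st[i,4]>30: q=P[l==i];print(st[i],np.percentile(q,1,axis=0).round(3),np.percentile(q,99,axis=0).round(3))
    q=P[m&(P[...,1]<-.12)]
    for h in(.02,.07,.09,.1): w=q[q[:,2]>h]; print(h,w.min(0).round(3))
    m2=(P[...,2]>.02)&(P[...,0]>.46)&(P[...,0]<.9)&(P[...,1]>.2); print('machine miny',np.nanpercentile(P[m2][:,1],1),P[m2][:,0].min())
E
```

```text
[191  67  30  44 735] [0.841 0.156 0.022] [0.936 0.232 0.194]
[ 327   94   52   55 2295] [ 0.714 -0.341  0.023] [ 0.871 -0.192  0.12 ]
[ 223   96   70   35 1439] [ 0.772 -0.071  0.02 ] [0.872 0.143 0.082]
[295 107  19  19 272] [ 0.788 -0.145  0.02 ] [ 0.846 -0.087  0.035]
0.02 [ 0.71  -0.351  0.02 ]
0.07 [ 0.718 -0.33   0.07 ]
0.09 [ 0.737 -0.33   0.09 ]
0.1 [ 0.74  -0.329  0.1  ]
machine miny 0.2682306960827322 0.4608376679683709
[ 307   46   73  123 3239] [ 0.774 -0.07   0.021] [0.914 0.211 0.189]
[299 102   5  10  41] [0.797 0.167 0.02 ] [0.812 0.182 0.051]
[365 162  23  22 388] [ 0.791 -0.142  0.021] [ 0.848 -0.086  0.035]
[ 376  181   81   73 3990] [ 0.715 -0.347  0.022] [ 0.852 -0.195  0.12 ]
0.02 [ 0.712 -0.352  0.02 ]
0.07 [ 0.72  -0.333  0.07 ]
0.09 [ 0.736 -0.33   0.09 ]
0.1 [ 0.74  -0.328  0.1  ]
machine miny 0.21395330742424204 0.4613755825594266
```

Request:
step_arm([
  [[0.0918, 0.01, -0.04, 0.01, -5], [0.0918, 0.02, -0.08, 0.02, -10], [0.0918, 0.03, -0.12, 0.03, -16], [0.0918, 0.04, -0.16, 0.03, -22], [0.0918, 0.05, -0.2, 0.03, -28], [0.0918, 0.08, -0.23, 0.03, -34], [0.0918, 0.1, -0.26, 0.03, -40], [0.0918, 0.12, -0.29, 0.03, -46], [0.0918, 0.14, -0.32, 0.03, -52], [0.0918, 0.16, -0.35, 0.03, -58], [0.0918, 0.18, -0.38, 0.03, -64], [0.0918, 0.2, -0.41, 0.03, -70], [0.0918, 0.22, -0.44, 0.03, -76], [0.0918, 0.24, -0.47, 0.03, -78], [0.0918, 0.26, -0.5, 0.03, -78], [0.0918, 0.29, -0.53, 0.03, -78], [0.0918, 0.29, -0.53, 0.03, -78], [0.0918, 0.29, -0.53, 0.03, -78]],
], squeeze=12)

```text
clock: 1.6
position: [0.4605, 0.0689, 0.2698]
ee_rot: [-2.298, -2.142, 0.003]
force: [-0.9, 0.0, -0.3]
width: 0.999
```

Request:
step_arm([
  [[0.0918, 0.02, -0.002, 0, 0], [0.0918, 0.0385, -0.003, -0.01, 0], [0.0918, 0.0385, -0.003, -0.03, 0], [0.0918, 0.0385, -0.003, -0.055, 0], [0.0918, 0.0385, -0.003, -0.08, 0], [0.0918, 0.0385, -0.003, -0.105, 0], [0.0918, 0.0385, -0.003, -0.13, 0], [0.0918, 0.0385, -0.003, -0.15, 0], [0.0918, 0.0385, -0.003, -0.165, 0], [0.0918, 0.0385, -0.003, -0.175, 0], [0.0918, 0.0385, -0.003, -0.18, 0], [0.0918, 0.0385, -0.003, -0.184, 0], [0.0918, 0.0385, -0.003, -0.184, 0], [0.0918, 0.0385, -0.003, -0.184, 0], [0.0918, 0.0385, -0.003, -0.184, 0]],
])

```text
clock: 2.85
position: [0.4995, 0.0661, 0.0866]
ee_rot: [2.298, 2.142, -0.001]
force: [-0.0, -0.2, 0.7]
width: 0.997
```

```bash
cat > snap.py <<'E'
import sys
from cell import observe, eyes
from h import *
def snap(tag,crop=None):
    for n in("top","side"):
        im,d=eyes.get_image(n); p=eyes.camera_params(n)
        np.savez(f"{n}{tag}.npz",im=im,d=d,K=p["intrinsics"],p=p["position"],a=p["attitude"])
        b=(130,250,185,385) if n=="top" else (110,310,170,400)
        c=im[b[0]:b[1],b[2]:b[3],::-1]
        f=400/c.shape[1]; f=2.0*f
        cv2.imwrite(f"pics/{n}{tag}.png",cv2.resize(c,None,fx=min(f,590/c.shape[0]),fy=min(f,590/c.shape[0]),interpolation=cv2.INTER_CUBIC))
    s=observe(); print(s['clock'],s['position'].round(4),s['ee_rot'].round(3),s['force'].round(2),s['width'])
snap(sys.argv[1])
E
python3 snap.py 1
```

```text
2.95 [0.4994 0.066  0.0865] [ 2.298e+00  2.142e+00 -1.000e-03] [ 0.06  0.28 -0.7 ] 0.9962677123340354
```

View pics/side1.png

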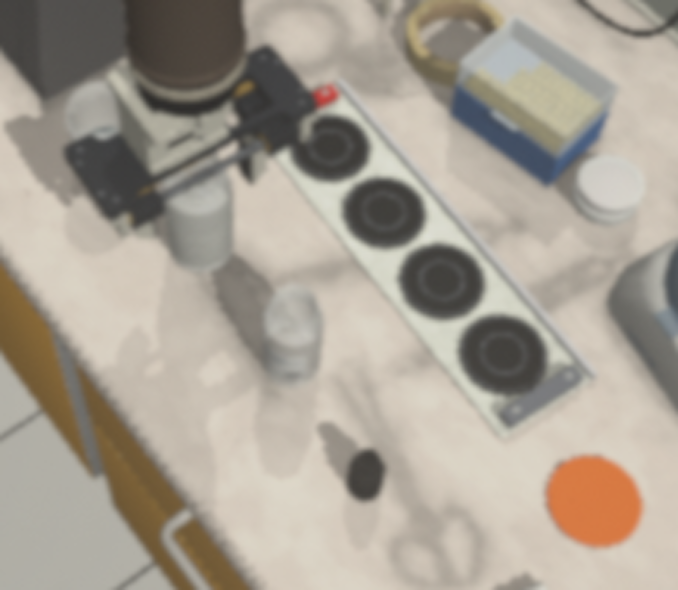

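The gripper straddles the tall bottle (about pixel 200,220 in the crop) with nothing displaced. Closing now.

Request:
step_arm([
  [[0.06, 0, 0, 0, 0], [0.05, 0, 0, 0, 0], [0.05, 0, 0, 0, 0], [0.045, 0, 0, 0, 0], [0.045, 0, 0, 0, 0], [0.045, 0, 0, 0, 0], [0.045, 0, 0, 0, 0], [0.045, 0, 0, 0, 0]],
], squeeze=15)

```text
clock: 3.62
position: [0.4995, 0.066, 0.0865]
ee_rot: [2.298, 2.142, -0.001]
force: [0.2, -0.4, 0.1]
width: 0.622
```

Request:
step_arm([
  [[0.045, 0, 0, 0.005, 0], [0.045, 0, 0, 0.015, 0], [0.045, 0, 0, 0.03, 0], [0.045, 0, 0, 0.045, 0], [0.045, 0.015, 0.001, 0.06, 0], [0.045, 0.035, 0.003, 0.065, 0], [0.045, 0.06, 0.005, 0.065, 0], [0.045, 0.085, 0.007, 0.065, 0], [0.045, 0.11, 0.009, 0.065, 0], [0.045, 0.13, 0.011, 0.065, 0], [0.045, 0.145, 0.012, 0.06, 0], [0.045, 0.153, 0.013, 0.05, 0], [0.045, 0.1565, 0.013, 0.04, 0], [0.045, 0.1565, 0.013, 0.03, 0], [0.045, 0.1565, 0.013, 0.024, 0], [0.045, 0.1565, 0.013, 0.02, 0], [0.045, 0.1565, 0.013, 0.02, 0], [0.045, 0.1565, 0.013, 0.02, 0]],
])

```text
clock: 5.12
position: [0.6555, 0.079, 0.1065]
ee_rot: [2.298, 2.142, -0.001]
force: [0.5, 0.5, -1.3]
width: 0.626
```

```bash
python3 snap.py 2; python3 - <<'E'
from m import *
for f in('top2.npz','side2.npz'): obj((load(f),),(.656,.079),.025,.11,.029)
E
```

```text
5.2167 [0.6561 0.079  0.1071] [2.298 2.141 0.   ] [ 0.73 -0.14 -2.09] 0.6227648155846501m.py:5: RuntimeWarning: Mean of empty slice.
  return least_squares(f,q[:,:2].mean(0),loss='soft_l1',f_scale=.002)
  ret = um.true_divide(
Traceback (most recent call last):
  File "m.py", line 9, in obj
    q=P[m]; s=circ(q,r); print(len(q),s.x.round(4),'rms',np.sqrt(np.mean(s.fun**2)).round(4), 'topmax',q[:,2].max().round(3))
              ~~~~^^^^^
  File "m.py", line 5, in circ
    return least_squares(f,q[:,:2].mean(0),loss='soft_l1',f_scale=.002)
ValueError: Initial guess is outside of provided bounds
```

View pics/side2.png

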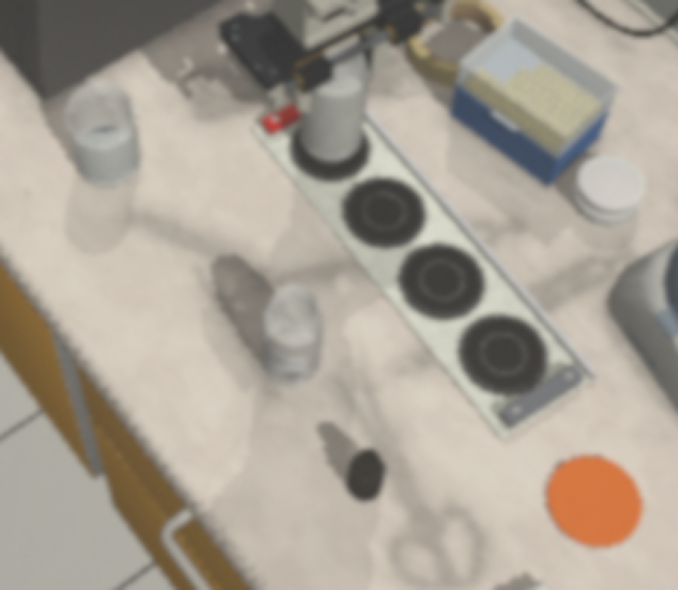

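Request:
step_arm([
  [[0.045, 0, 0, -0.004, 0], [0.045, 0, 0, -0.007, 0], [0.045, 0, 0, -0.009, 0], [0.045, 0, 0, -0.011, 0], [0.045, 0, 0, -0.012, 0], [0.045, 0, 0, -0.013, 0], [0.045, 0, 0, -0.0135, 0], [0.045, 0, 0, -0.0135, 0], [0.045, 0, 0, -0.0135, 0]],
])

```text
clock: 5.97
position: [0.6562, 0.079, 0.0937]
ee_rot: [2.298, 2.141, 0.0]
force: [-0.0, -0.6, -2.6]
width: 0.625
```

Request:
step_arm([
  [[0.045, 0, 0, -0.0004, 0], [0.045, 0, 0, -0.0008, 0], [0.045, 0, 0, -0.0008, 0], [0.045, 0, 0, -0.0008, 0]],
])

```text
clock: 6.3
position: [0.6564, 0.079, 0.0935]
ee_rot: [2.297, 2.141, 0.001]
force: [-2.1, 0.0, 5.3]
width: 0.62
```

Request:
step_arm([
  [[0.06, 0, 0, 0, 0], [0.065, 0, 0, 0, 0], [0.072, 0, 0, 0, 0], [0.08, 0, 0, 0, 0], [0.085, 0, 0, 0, 0], [0.085, 0, 0, 0, 0], [0.085, 0, 0, 0.01, 0], [0.085, 0, 0, 0.03, 0], [0.085, 0, 0, 0.055, 0], [0.085, 0, 0, 0.085, 0], [0.085, -0.01, -0.01, 0.115, 0], [0.085, -0.04, -0.03, 0.13, 0], [0.0918, -0.07, -0.06, 0.13, 0], [0.0918, -0.1, -0.09, 0.13, 0], [0.0918, -0.125, -0.115, 0.13, 0], [0.0918, -0.145, -0.135, 0.13, 0], [0.0918, -0.16, -0.148, 0.13, 0], [0.0918, -0.164, -0.151, 0.13, 0], [0.0918, -0.164, -0.151, 0.13, 0]],
])

```text
clock: 7.88
position: [0.4917, -0.0731, 0.2244]
ee_rot: [2.3, 2.138, 0.003]
force: [-0.4, -0.3, 0.9]
width: 1.001
```

```bash
python3 snap.py 3; python3 - <<'E'
from m import *
for f in('top3.npz','side3.npz'): obj((load(f),),(.656,.079),.025,.1,.029)
E
```

```text
7.9833 [ 0.4933 -0.0711  0.224 ] [2.296 2.142 0.003] [ 0.27 -0.4  -0.01] 1.002000445549801
159 [0.6547 0.0776] rms 0.0019 topmax 0.1
4 [0.63   0.0731] rms 0.0003 topmax 0.066
```

View pics/side3.png

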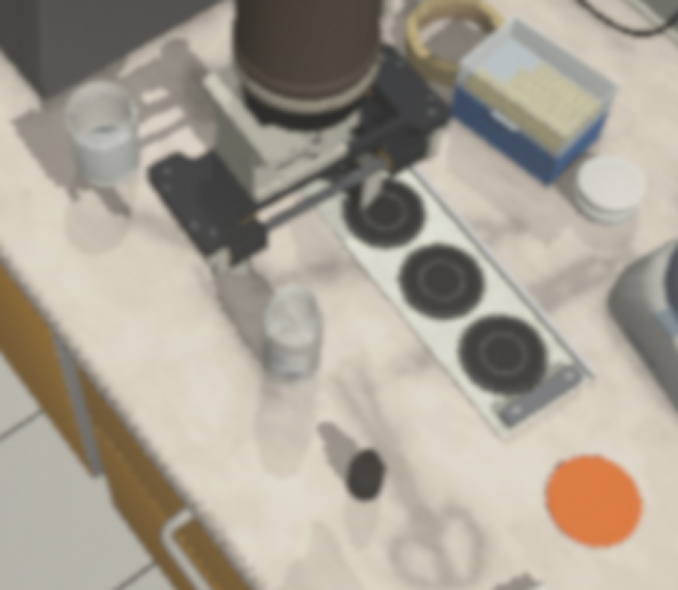

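The tall bottle stands on pad 1 in the top-camera fit, about 1 mm off centre; the arm hides it in the side view. Next is the small bottle (crop pixel 293,330).

Request:
step_arm([
  [[0.0918, -0.001, -0.001, -0.015, 0], [0.0918, -0.001, -0.001, -0.04, 0], [0.0918, -0.001, -0.001, -0.07, 0], [0.0918, -0.001, -0.001, -0.1, 0], [0.0918, -0.001, -0.001, -0.125, 0], [0.0918, -0.001, -0.001, -0.145, 0], [0.0918, -0.001, -0.001, -0.157, 0], [0.0918, -0.001, -0.001, -0.162, 0], [0.0918, -0.001, -0.001, -0.164, 0], [0.0918, -0.001, -0.001, -0.164, 0], [0.07, -0.001, -0.001, -0.164, 0], [0.055, -0.001, -0.001, -0.164, 0], [0.045, -0.001, -0.001, -0.164, 0], [0.04, -0.001, -0.001, -0.164, 0], [0.038, -0.001, -0.001, -0.164, 0], [0.038, -0.001, -0.001, -0.164, 0], [0.038, -0.001, -0.001, -0.164, 0], [0.038, -0.001, -0.001, -0.164, 0]],
], squeeze=10)

```text
clock: 9.48
position: [0.4924, -0.0721, 0.0601]
ee_rot: [2.296, 2.142, 0.004]
force: [-0.6, 0.6, 1.6]
width: 0.528
```

Request:
step_arm([
  [[0.038, 0, 0, 0.005, 0], [0.038, 0, 0, 0.015, 0], [0.038, 0, 0, 0.03, 0], [0.038, 0.005, 0.002, 0.045, 0], [0.038, 0.02, 0.008, 0.055, 0], [0.038, 0.04, 0.016, 0.06, 0], [0.038, 0.065, 0.027, 0.06, 0], [0.038, 0.09, 0.038, 0.06, 0], [0.038, 0.115, 0.048, 0.06, 0], [0.038, 0.135, 0.057, 0.06, 0], [0.038, 0.15, 0.063, 0.055, 0], [0.038, 0.156, 0.066, 0.045, 0], [0.038, 0.157, 0.066, 0.032, 0], [0.038, 0.157, 0.066, 0.022, 0], [0.038, 0.157, 0.066, 0.015, 0], [0.038, 0.157, 0.066, 0.012, 0], [0.038, 0.157, 0.066, 0.01, 0], [0.038, 0.157, 0.066, 0.01, 0], [0.038, 0.157, 0.066, 0.01, 0]],
])

```text
clock: 11.07
position: [0.6494, -0.0064, 0.0705]
ee_rot: [2.296, 2.141, 0.004]
force: [0.3, -0.8, -0.4]
width: 0.528
```

Request:
step_arm([
  [[0.038, 0, 0, -0.0015, 0], [0.038, 0.0005, 0, -0.0025, 0], [0.038, 0.0005, 0, -0.003, 0], [0.038, 0.0005, 0, -0.0035, 0], [0.038, 0.0005, 0, -0.0038, 0], [0.038, 0.0005, 0, -0.0038, 0]],
])

```text
clock: 11.57
position: [0.6501, -0.0064, 0.0671]
ee_rot: [2.296, 2.141, 0.005]
force: [-1.1, -0.1, 2.9]
width: 0.532
```

Request:
step_arm([
  [[0.052, 0, 0, 0, 0], [0.058, 0, 0, 0, 0], [0.065, 0, 0, 0, 0], [0.072, 0, 0, 0, 0], [0.078, 0, 0, 0, 0], [0.078, 0, 0, 0, 0], [0.078, 0, 0, 0.01, 0], [0.078, 0, 0, 0.03, 0], [0.078, 0, 0, 0.055, 0], [0.078, 0, 0, 0.085, 0], [0.078, -0.02, 0, 0.115, 0], [0.0918, -0.05, 0.005, 0.14, 0], [0.0918, -0.08, 0.025, 0.15, 0], [0.0918, -0.11, 0.05, 0.15, 0], [0.0918, -0.14, 0.075, 0.15, 0], [0.0918, -0.155, 0.105, 0.15, 0], [0.0918, -0.163, 0.135, 0.15, 0], [0.0918, -0.165, 0.165, 0.15, 0], [0.0918, -0.165, 0.186, 0.15, 0], [0.0918, -0.165, 0.195, 0.15, 0]],
])

```text
clock: 13.23
position: [0.4846, 0.1923, 0.2179]
ee_rot: [2.292, 2.146, 0.007]
force: [0.3, 0.1, -0.7]
width: 0.996
```

Request:
step_arm([
  [[0.0918, 0, 0, 0, 0]],
])

```text
clock: 13.32
position: [0.4844, 0.1939, 0.2182]
ee_rot: [2.29, 2.149, 0.008]
force: [0.1, 0.4, -1.0]
width: 1.0
```

```bash
python3 snap.py 4; python3 - <<'E'
from m import *
for f in('top4.npz','side4.npz'):
  for n,c,lo,hi,r in(('t',(.656,.079),.025,.1,.029),('s',(.65,-.006),.025,.08,.0245),('b',(.485,.19),.02,.085,.0305)):
    try: print(f,n);obj((load(f),),c,lo,hi,r)
    except Exception as e: print('x')
E
```

```text
13.4167 [0.4848 0.1916 0.2182] [2.292 2.146 0.007] [-0.29  0.99  0.57] 0.9996112131672683
top4.npz t
162 [0.6544 0.0776] rms 0.002 topmax 0.1
top4.npz s
129 [ 0.648  -0.0082] rms 0.0017 topmax 0.079
top4.npz b
98 [0.4832 0.1904] rms 0.0012 topmax 0.084
side4.npz t
415 [0.6571 0.0808] rms 0.0012 topmax 0.1
side4.npz s
281 [ 0.6506 -0.0049] rms 0.001 topmax 0.08
side4.npz b
635 [0.4856 0.1918] rms 0.002 topmax 0.085
```

View pics/side4.png

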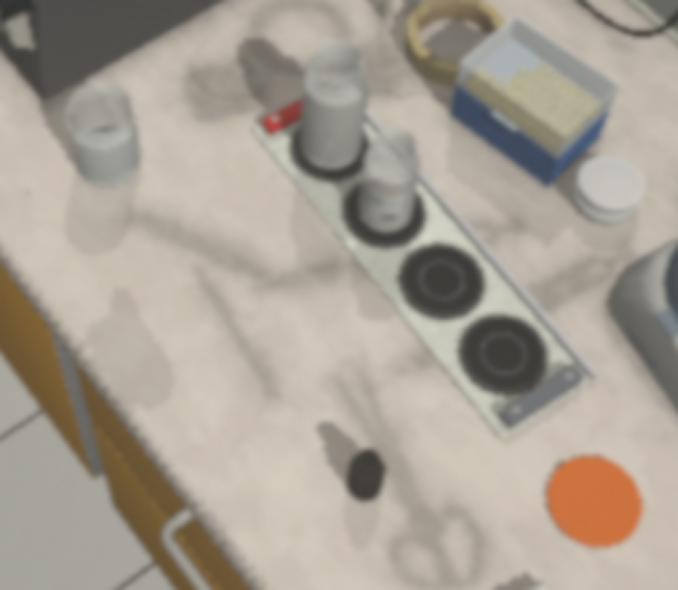

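Side crop: tall bottle on pad 1 (330,110), small on pad 2 (388,185), both upright; beaker still at (103,135), vial at (366,475). Next the beaker.

Request:
step_arm([
  [[0.0918, -0.0005, -0.001, -0.015, 0], [0.0918, -0.0005, -0.001, -0.04, 0], [0.0918, -0.0005, -0.001, -0.07, 0], [0.0918, -0.0005, -0.001, -0.1, 0], [0.0918, -0.0005, -0.001, -0.125, 0], [0.0918, -0.0005, -0.001, -0.145, 0], [0.0918, -0.0005, -0.001, -0.16, 0], [0.0918, -0.0005, -0.001, -0.168, 0], [0.0918, -0.0005, -0.001, -0.172, 0], [0.0918, -0.0005, -0.001, -0.172, 0], [0.075, -0.0005, -0.001, -0.172, 0], [0.065, -0.0005, -0.001, -0.172, 0], [0.055, -0.0005, -0.001, -0.172, 0], [0.05, -0.0005, -0.001, -0.172, 0], [0.05, -0.0005, -0.001, -0.172, 0], [0.05, -0.0005, -0.001, -0.172, 0], [0.05, -0.0005, -0.001, -0.172, 0]],
], squeeze=8)

```text
clock: 14.83
position: [0.4845, 0.1908, 0.0465]
ee_rot: [2.292, 2.146, 0.008]
force: [-0.4, 0.2, 4.6]
width: 0.654
```

Request:
step_arm([
  [[0.05, 0, 0, 0.005, 0], [0.05, 0, 0, 0.015, 0], [0.05, 0, 0, 0.03, 0], [0.05, 0, -0.01, 0.045, 0], [0.05, 0, -0.03, 0.055, 0], [0.05, 0, -0.055, 0.06, 0], [0.05, 0, -0.085, 0.06, 0], [0.05, 0, -0.115, 0.06, 0], [0.05, 0, -0.145, 0.06, 0], [0.05, 0, -0.175, 0.06, 0], [0.05, 0.005, -0.205, 0.06, 0], [0.05, 0.015, -0.235, 0.06, 0], [0.05, 0.03, -0.26, 0.06, 0], [0.05, 0.05, -0.275, 0.06, 0], [0.05, 0.075, -0.281, 0.06, 0], [0.05, 0.1, -0.281, 0.06, 0], [0.05, 0.125, -0.281, 0.055, 0], [0.05, 0.145, -0.281, 0.045, 0], [0.05, 0.155, -0.281, 0.035, 0], [0.05, 0.159, -0.281, 0.025, 0]],
])

```text
clock: 16.5
position: [0.6446, -0.0917, 0.0715]
ee_rot: [2.291, 2.145, 0.009]
force: [-0.1, -0.4, -0.9]
width: 0.651
```

Request:
step_arm([
  [[0.05, 0, 0, -0.003, 0], [0.05, 0, 0, -0.003, 0], [0.05, 0, 0, -0.003, 0]],
])

```text
clock: 16.75
position: [0.6434, -0.0925, 0.0687]
ee_rot: [2.293, 2.144, 0.007]
force: [1.1, -0.4, -0.4]
width: 0.655
```

```bash
python3 snap.py 5
```

```text
16.85 [ 0.6441 -0.0921  0.0693] [2.292 2.144 0.009] [ 0.01  0.53 -1.67] 0.6482203980650215
```

View pics/side5.png

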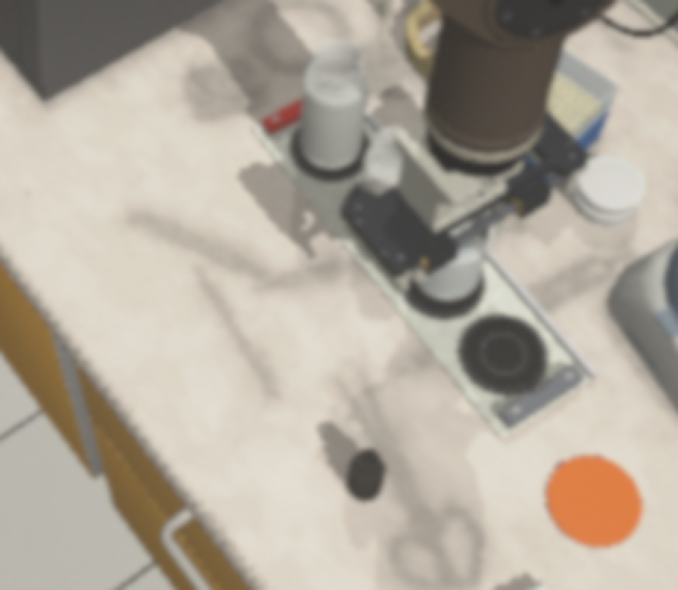

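Request:
step_arm([
  [[0.05, 0, 0.0018, -0.004, 0], [0.05, 0, 0.0018, -0.008, 0], [0.05, 0, 0.0018, -0.0105, 0], [0.05, 0, 0.0018, -0.0125, 0], [0.05, 0, 0.0018, -0.0135, 0], [0.05, 0, 0.0018, -0.0145, 0], [0.05, 0, 0.0018, -0.0145, 0], [0.05, 0, 0.0018, -0.0145, 0]],
])

```text
clock: 17.52
position: [0.6441, -0.0904, 0.0548]
ee_rot: [2.292, 2.144, 0.009]
force: [0.0, -0.6, -0.2]
width: 0.649
```

Request:
step_arm([
  [[0.05, 0, 0, -0.0006, 0], [0.05, 0, 0, -0.0012, 0], [0.05, 0, 0, -0.0017, 0], [0.05, 0, 0, -0.0017, 0]],
])

```text
clock: 17.85
position: [0.6443, -0.0904, 0.0536]
ee_rot: [2.292, 2.144, 0.01]
force: [-0.4, -0.1, 4.1]
width: 0.653
```

```bash
python3 - <<'E'
from m import *
for f in('top0.npz','side0.npz'):
    P=cloud(load(f)); q=P[(P[...,2]>.07)&(P[...,2]<.3)&(P[...,0]>.68)&(P[...,0]<.82)&(P[...,1]>-.4)&(P[...,1]<-.16)]
    for a in (20,22,25):
        n=np.array([np.sin(np.radians(a)),-np.cos(np.radians(a))]);u=np.array([np.cos(np.radians(a)),np.sin(np.radians(a))])
        d=(q[:,:2]-[.6376,-.1751]); 
        for h in(.07,.078,.084):
            m=(q[:,2]>h)&(d@u<.11); print(f,a,h,'min perp gap from centreline',(d[m]@n).min().round(4),'n',m.sum(),q[m][:,:].min(0).round(3) if m.any() else '')
    for x in np.arange(.70,.80,.01):
        w=q[(q[:,0]>x)&(q[:,0]<x+.01)]
        if len(w):print(x.round(2),w[:,1].max().round(3),w[:,2].max().round(3))
E
```

```text
top0.npz 20 0.07 min perp gap from centreline 0.0833 n 730 [ 0.718 -0.33   0.07 ]
top0.npz 20 0.078 min perp gap from centreline 0.0833 n 659 [ 0.724 -0.33   0.078]
top0.npz 20 0.084 min perp gap from centreline 0.0833 n 617 [ 0.736 -0.33   0.084]
top0.npz 22 0.07 min perp gap from centreline 0.0867 n 796 [ 0.718 -0.33   0.07 ]
top0.npz 22 0.078 min perp gap from centreline 0.0867 n 724 [ 0.724 -0.33   0.078]
top0.npz 22 0.084 min perp gap from centreline 0.0871 n 681 [ 0.736 -0.33   0.084]
top0.npz 25 0.07 min perp gap from centreline 0.0884 n 895 [ 0.718 -0.33   0.07 ]
top0.npz 25 0.078 min perp gap from centreline 0.0909 n 821 [ 0.724 -0.33   0.078]
top0.npz 25 0.084 min perp gap from centreline 0.0921 n 775 [ 0.736 -0.33   0.084]
0.71 -0.262 0.077
0.72 -0.244 0.079
0.73 -0.247 0.104
0.74 -0.224 0.112
0.75 -0.22 0.116
0.76 -0.216 0.118
0.77 -0.21 0.12
0.78 -0.209 0.122
0.79 -0.207 0.121
0.8 -0.207 0.121
side0.npz 20 0.07 min perp gap from centreline 0.0791 n 1417 [ 0.72  -0.333  0.07 ]
side0.npz 20 0.078 min perp gap from centreline 0.0811 n 1290 [ 0.72  -0.331  0.078]
side0.npz 20 0.084 min perp gap from centreline 0.0832 n 1165 [ 0.736 -0.33   0.084]
side0.npz 22 0.07 min perp gap from centreline 0.0829 n 1532 [ 0.72  -0.333  0.07 ]
side0.npz 22 0.078 min perp gap from centreline 0.0849 n 1405 [ 0.72  -0.331  0.078]
side0.npz 22 0.084 min perp gap from centreline 0.0868 n 1277 [ 0.736 -0.33   0.084]
side0.npz 25 0.07 min perp gap from centreline 0.0883 n 1669 [ 0.72  -0.333  0.07 ]
side0.npz 25 0.078 min perp gap from centreline 0.0903 n 1541 [ 0.72  -0.331  0.078]
side0.npz 25 0.084 min perp gap from centreline 0.0915 n 1412 [ 0.736 -0.33   0.084]
0.71 -0.259 0.083
0.72 -0.24 0.082
0.73 -0.243 0.104
0.74 -0.231 0.111
0.75 -0.219 0.118
0.76 -0.212 0.12
0.77 -0.209 0.122
0.78 -0.21 0.123
0.79 -0.211 0.124
0.8 -0.209 0.121
```

Request:
step_arm([
  [[0.062, 0, 0, 0, 0], [0.066, 0, 0, 0, 0], [0.07, 0, 0, 0, 0], [0.075, 0, 0, 0, 0], [0.08, 0, 0, 0, 0], [0.08, 0, 0, 0, 0], [0.08, 0, 0, 0.01, 0], [0.08, 0, 0, 0.03, 0], [0.08, 0, 0, 0.055, 0], [0.08, 0, 0, 0.085, 0], [0.08, -0.02, -0.005, 0.105, 3], [0.08, -0.05, -0.02, 0.12, 8], [0.08, -0.08, -0.04, 0.12, 13], [0.08, -0.11, -0.06, 0.12, 18], [0.075, -0.14, -0.08, 0.12, 23], [0.07, -0.16, -0.095, 0.12, 26], [0.07, -0.17, -0.1, 0.12, 26], [0.07, -0.172, -0.1015, 0.12, 26], [0.07, -0.172, -0.1015, 0.12, 26]],
])

```text
clock: 19.43
position: [0.4727, -0.192, 0.1742]
ee_rot: [1.754, 2.603, 0.012]
force: [0.4, -0.1, 0.4]
width: 0.766
```

```bash
python3 snap.py 6; python3 - <<'E'
from m import *
for f in('top6.npz','side6.npz'):
  for n,c,lo,hi,r in(('t',(.656,.079),.025,.1,.029),('s',(.65,-.006),.025,.08,.0245),('b',(.644,-.09),.02,.09,.0305),('v',(.4725,-.192),.005,.036,.0145)):
    try: print(f,n);obj((load(f),),c,lo,hi,r)
    except Exception as e: print('x')
E
```

```text
19.5333 [ 0.4738 -0.1909  0.1738] [1.75  2.605 0.012] [0.66 0.23 0.7 ] 0.7618109463758705
top6.npz t
158 [0.6548 0.0775] rms 0.0018 topmax 0.1
top6.npz s
123 [ 0.6481 -0.0079] rms 0.0016 topmax 0.079
top6.npz b
294 [ 0.6417 -0.0915] rms 0.0024 topmax 0.09
top6.npz v
31 [ 0.4714 -0.194 ] rms 0.002 topmax 0.036
side6.npz t
x
side6.npz s
x
side6.npz b
x
side6.npz v
47 [ 0.4732 -0.1904] rms 0.0025 topmax 0.035m.py:5: RuntimeWarning: Mean of empty slice.
  return least_squares(f,q[:,:2].mean(0),loss='soft_l1',f_scale=.002)
  ret = um.true_divide(
```

View pics/side6.png

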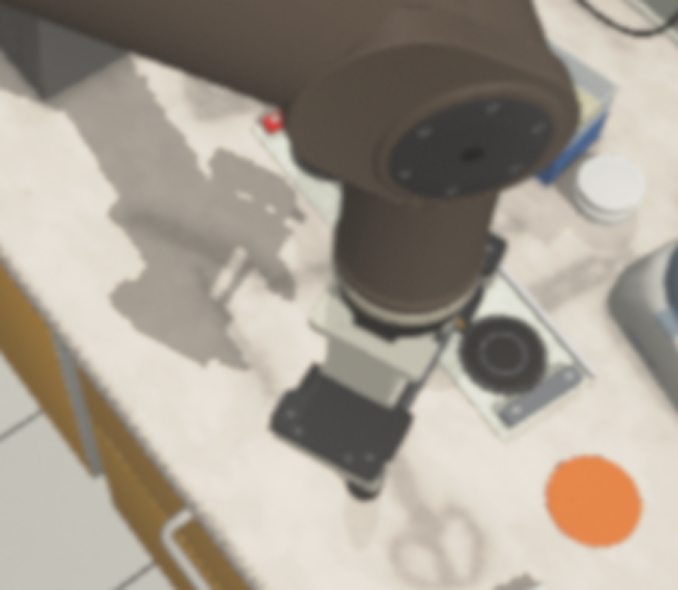

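Side crop: gripper over the vial, pads 4 clear (500,355). Descend and grip gently.

Request:
step_arm([
  [[0.07, -0.001, -0.001, -0.015, 0], [0.07, -0.001, -0.001, -0.04, 0], [0.07, -0.001, -0.001, -0.07, 0], [0.07, -0.001, -0.001, -0.1, 0], [0.065, -0.001, -0.001, -0.125, 0], [0.06, -0.001, -0.001, -0.14, 0], [0.06, -0.001, -0.001, -0.148, 0], [0.06, -0.001, -0.001, -0.152, 0], [0.06, -0.001, -0.001, -0.153, 0], [0.06, -0.001, -0.001, -0.153, 0], [0.05, -0.001, -0.001, -0.153, 0], [0.04, -0.001, -0.001, -0.153, 0], [0.03, -0.001, -0.001, -0.153, 0], [0.025, -0.001, -0.001, -0.153, 0], [0.02, -0.001, -0.001, -0.153, 0], [0.02, -0.001, -0.001, -0.153, 0], [0.02, -0.001, -0.001, -0.153, 0]],
], squeeze=6)

```text
clock: 20.95
position: [0.473, -0.1919, 0.021]
ee_rot: [1.75, 2.605, 0.012]
force: [0.4, -0.2, 4.9]
width: 0.309
```

Request:
step_arm([
  [[0.02, 0, 0, 0.005, 0], [0.02, 0, 0, 0.015, 0], [0.02, 0, 0, 0.03, 0], [0.02, 0.005, 0, 0.045, -1], [0.02, 0.02, 0.002, 0.055, -3], [0.02, 0.04, 0.004, 0.06, -5], [0.02, 0.065, 0.007, 0.06, -7], [0.02, 0.09, 0.01, 0.06, -9], [0.02, 0.115, 0.012, 0.06, -10], [0.02, 0.14, 0.015, 0.055, -10], [0.02, 0.155, 0.016, 0.045, -10], [0.02, 0.163, 0.017, 0.035, -10], [0.02, 0.1645, 0.017, 0.025, -10], [0.02, 0.1645, 0.017, 0.018, -10], [0.02, 0.1645, 0.017, 0.013, -10], [0.02, 0.1645, 0.017, 0.01, -10], [0.02, 0.1645, 0.017, 0.01, -10], [0.02, 0.1645, 0.017, 0.01, -10]],
])

```text
clock: 22.45
position: [0.637, -0.1753, 0.0313]
ee_rot: [1.971, 2.442, 0.011]
force: [-0.6, 1.2, 0.8]
width: 0.309
```

```bash
python3 snap.py 7
```

```text
22.55 [ 0.6376 -0.1752  0.0317] [1.97  2.441 0.012] [ 0.15  0.35 -0.54] 0.30954838939947377
```

View pics/side7.png

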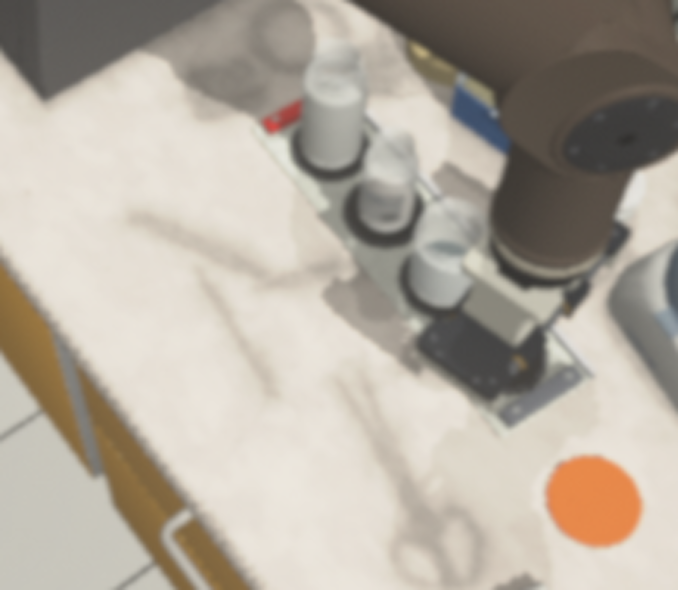

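The vial hangs over pad 4; the beaker stands on pad 3 (440,255). Lowering the vial.

Request:
step_arm([
  [[0.02, 0, 0, -0.0015, 0], [0.02, 0, 0, -0.0025, 0], [0.02, 0, 0, -0.0035, 0], [0.02, 0, 0, -0.0042, 0], [0.02, 0, 0, -0.0046, 0], [0.02, 0, 0, -0.0046, 0]],
])

```text
clock: 23.05
position: [0.6377, -0.1753, 0.0278]
ee_rot: [1.97, 2.441, 0.013]
force: [-1.6, 0.9, 7.2]
width: 0.309
```

Contact. Release with a small opening and rise.

Request:
step_arm([
  [[0.03, 0, 0, 0.0004, 0], [0.035, 0, 0, 0.0004, 0], [0.04, 0, 0, 0.0004, 0], [0.045, 0, 0, 0.0004, 0], [0.045, 0, 0, 0.0004, 0], [0.045, 0, 0, 0.0004, 0], [0.045, 0, 0, 0.01, 0], [0.045, 0, 0, 0.03, 0], [0.045, 0, 0, 0.06, 0], [0.045, 0, 0, 0.09, 0], [0.045, -0.02, 0, 0.12, 0], [0.045, -0.05, 0, 0.15, 0], [0.045, -0.08, -0.01, 0.18, 0], [0.045, -0.11, -0.02, 0.2, 0], [0.045, -0.14, -0.03, 0.22, 0], [0.045, -0.17, -0.04, 0.22, 0], [0.045, -0.2, -0.06, 0.22, 0], [0.045, -0.22, -0.09, 0.22, 0], [0.045, -0.24, -0.12, 0.22, 0], [0.045, -0.24, -0.15, 0.22, 0]],
])

```text
clock: 24.72
position: [0.3935, -0.3268, 0.249]
ee_rot: [1.973, 2.438, 0.015]
force: [-0.0, -0.4, 0.5]
width: 0.491
```

```bash
python3 snap.py 8; python3 - 2>/dev/null <<'E'
from m import *
for f in('top8.npz','side8.npz'):
  for n,c,lo,hi,r in(('t',(.656,.079),.025,.1,.029),('s',(.65,-.006),.025,.08,.0245),('b',(.644,-.09),.02,.09,.0305),('v',(.6376,-.175),.015,.042,.0145)):
    try: print(f,n);obj((load(f),),c,lo,hi,r)
    except Exception as e: print('x')
E
```

```text
24.8167 [ 0.3958 -0.3303  0.2492] [1.976 2.432 0.011] [0.53 0.12 0.42] 0.48625328004038393
top8.npz t
155 [0.6547 0.0776] rms 0.002 topmax 0.099
top8.npz s
123 [ 0.6482 -0.008 ] rms 0.0015 topmax 0.079
top8.npz b
291 [ 0.642  -0.0914] rms 0.0024 topmax 0.09
top8.npz v
32 [ 0.6365 -0.1773] rms 0.0014 topmax 0.041
side8.npz t
x
side8.npz s
x
side8.npz b
x
side8.npz v
x
```

View pics/side8.png

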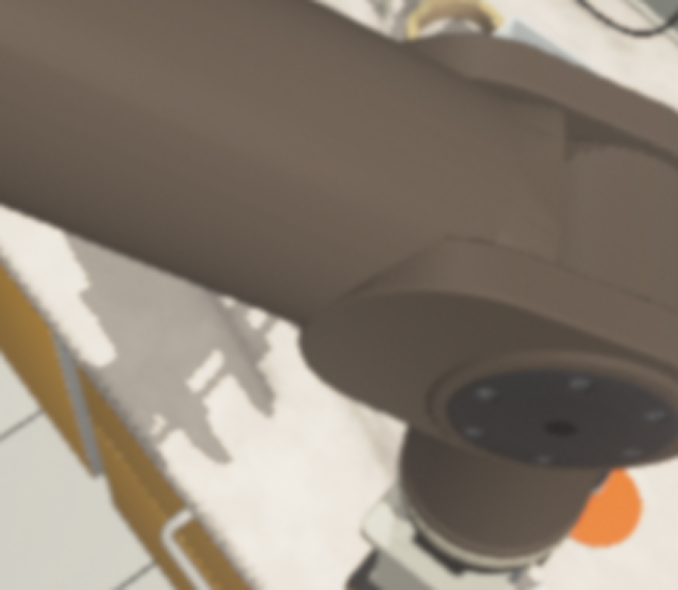

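View pics/top8.png

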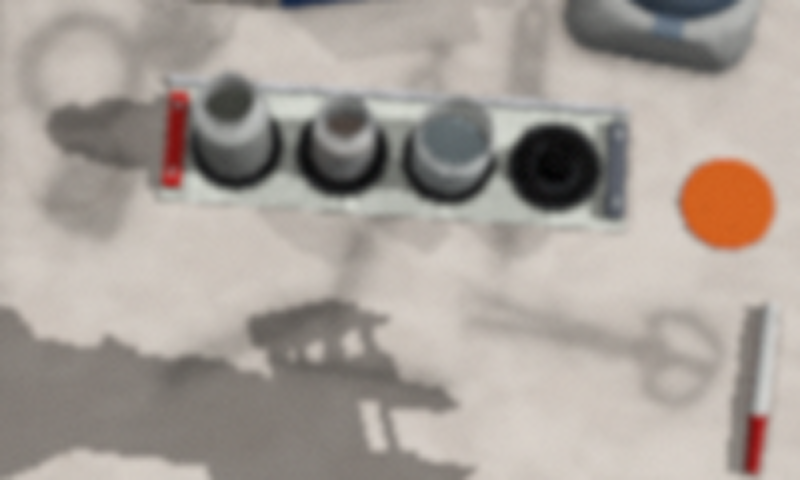

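Request:
step_arm([
  [[0.045, 0, 0.03, 0.01, 0], [0.045, 0, 0.06, 0.02, 0], [0.045, 0, 0.09, 0.03, 0], [0.045, 0, 0.12, 0.03, 0], [0.045, 0, 0.15, 0.03, 0], [0.045, 0, 0.18, 0.03, 0], [0.045, 0, 0.21, 0.03, 0], [0.045, 0, 0.24, 0.03, 0], [0.045, 0, 0.27, 0.03, 0], [0.045, 0, 0.3, 0.03, 0], [0.045, 0, 0.33, 0.03, 0], [0.045, 0, 0.36, 0.03, 0], [0.045, 0, 0.39, 0.03, 0], [0.045, 0, 0.42, 0.03, 0], [0.045, 0, 0.45, 0.03, 0], [0.045, 0, 0.48, 0.03, 0], [0.045, 0, 0.5, 0.03, 0], [0.045, 0, 0.5, 0.03, 0], [0.045, 0, 0.5, 0.03, 0]],
])

```text
clock: 26.4
position: [0.3953, 0.1707, 0.2794]
ee_rot: [1.972, 2.434, 0.01]
force: [-0.1, -0.1, -0.8]
width: 0.488
```

```bash
python3 snap.py 9; python3 - 2>/dev/null <<'E'
from m import *
for f in('side9.npz',):
  for n,c,lo,hi,r in(('t',(.656,.079),.025,.1,.029),('s',(.65,-.006),.025,.08,.0245),('b',(.644,-.09),.02,.09,.0305),('v',(.6376,-.175),.015,.042,.0145)):
    try: print(f,n);obj((load(f),),c,lo,hi,r)
    except Exception as e: print('x')
E
```

```text
26.5 [0.3956 0.169  0.2794] [1.976 2.431 0.01 ] [ 0.19 -0.7  -0.48] 0.4922702662258504
side9.npz t
416 [0.6572 0.0809] rms 0.0012 topmax 0.1
side9.npz s
270 [ 0.6506 -0.0049] rms 0.0011 topmax 0.08
side9.npz b
693 [ 0.6443 -0.0893] rms 0.0022 topmax 0.09
side9.npz v
71 [ 0.638  -0.1736] rms 0.001 topmax 0.041
```

View pics/side9.png

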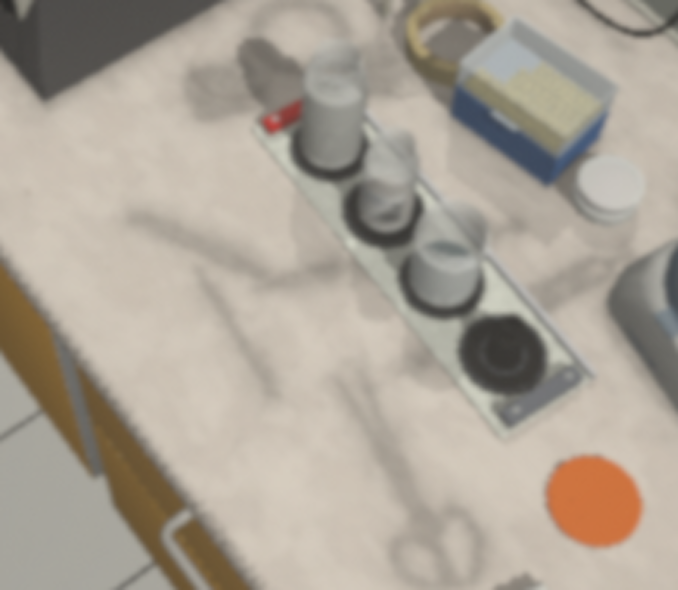

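```bash
python3 - <<'E'
from m import *
for f in('top9.npz','side9.npz'):
    P=cloud(load(f)); m=np.hypot(P[...,0]-.6376,P[...,1]+.175)<.022; q=P[m]; q=q[q[:,2]>.012]; print(len(q),q[:,2].max()); h=q[q[:,2]>.05]; print(h.min(0),h.max(0))
from cell import eyes
t0=cloud(load('top0.npz'));t9=cloud(load('top9.npz'))
a=load('top0.npz')['im'].astype(int);b=load('top9.npz')['im'].astype(int)
print('timer diff',abs(a-b)[228:260,142:180].max())
cv2.imwrite('pics/s9z.png',cv2.resize(load('side9.npz')['im'][190:270,300:400,::-1],None,fx=6,fy=6,interpolation=cv2.INTER_CUBIC))
E
```

```text
90 0.06277956336425805
[ 0.62678967 -0.18561403  0.05029033] [ 0.64384281 -0.1667619   0.06277956]
184 0.06464372646807315
[ 0.62845185 -0.18244726  0.05025607] [ 0.64643306 -0.16356912  0.06464373]
timer diff 161
```

View pics/s9z.png

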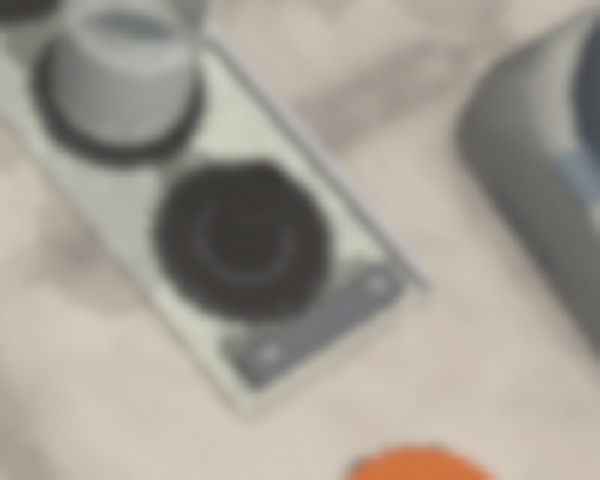

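```bash
python3 - <<'E'
from m import *
a=load('side0.npz')['im'];b=load('side9.npz')['im']
c=np.hstack([a[110:180,110:220],b[110:180,110:220]]);t=np.hstack([load(f)['im'][220:270,130:240] for f in('top0.npz','top8.npz')])
cv2.imwrite('pics/tim.png',cv2.resize(np.vstack([c,t])[:,:,::-1],None,fx=3.5,fy=3.5,interpolation=cv2.INTER_CUBIC))
E
```

```text
(no output)
```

View pics/tim.png

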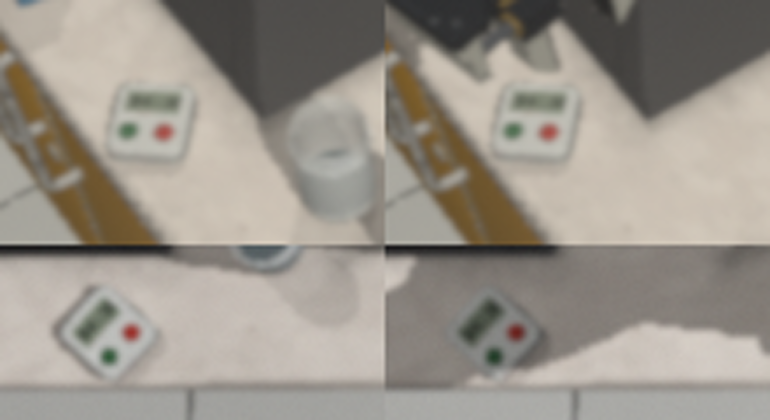

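The timer sits at the same place before and after, (150,122) in the side crop and (108,330) in the top; only the arm's shadow differs. Handing in.

```bash
python3 -c "
from cell import arm,observe
print(arm.sign_off(), observe()['clock'])"
```

```text
the job is handed in; nothing more can be done
the job is handed in; nothing more can be done
```

All four containers stand on their pads in height order, and I handed the job in at about 26.5 s of the 96 s. From the red block at the left end: tall bottle on pad 1, small bottle on pad 2, beaker on pad 3, dark vial on pad 4 beside the grey block.

- **Setting down:** I lowered each container until light contact (3–7 N measured at the wrist) before opening. The arm then backed clear of everything.
- **Centring and uprightness:** The last camera fits put each container within about 2 mm of its pad centre and upright, at the expected height where I checked it.
- **Lab timer:** It lies where it was in both views.
- **Disagreements:** The two cameras differ by about 2–4 mm in absolute position, so I averaged them for aiming. The mean centring error comes out at about 1 mm or less. A raw pixel comparison of the timer area flagged a difference; in the pictures only the arm's shadow had changed.

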